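Press the sprung plate of the rinsed press pot home with the tamper

TASK

The steel press pot has just been rinsed, and its sprung plate must be checked for full travel. Pick up the wooden tamper (the one with the wide flat foot), set its foot squarely in the middle of the plate and press it straight down until the plate bottoms out level, and hold it there for about a second; then let the plate come up again and stand the tamper upright on the bare worktop, clear of the pot. Leave the pestle and the egg cup alone.

Things in the scene. Friction and masses are not known exactly. Their poses are not given: they have to be found in the camera images.
- tamper: Wooden tamper standing upright on the worktop to the robot's left or right (the pestle on the other side), round, 110 mm tall, 0.15-0.31 kg: flat foot disc 60 mm across, 14 mm thick; handle 28 mm across up to 96 mm; knob 38 mm across on top. Origin: centre of the foot's underside; z up along the handle. Grip the handle about 80 mm above the origin.
- plate_top (a point): Centre of the top face of the aluminium sprung plate, 102 mm across, in the mouth of a fixed open steel pot (120 mm across, rim 50 mm above the worktop, two lugs reaching 82 mm from the axis, 40 mm high). Face 45 mm above the worktop at rest, 25 mm at the bottom; z up. It rocks about its centre (1.5 N m/rad, up to 0.25 rad): an off-centre push slants it.
- plate (a joint): How far the plate is pressed down: 0 m at rest, 0.020 m bottomed out on a hard stop. The spring starts to give at about 3 N and takes about 13 N at the bottom; it comes up again by itself.
- pestle: Wooden pestle, a bystander, standing on its narrow end: 121 mm tall, foot 38 mm across, with no wide disc, thickening to a rounded bulb 48 mm across at the top. Origin: centre of its underside. To be left alone.
- eggcup: White ceramic egg cup, a bystander, 64 mm tall, rim 50 mm across, beyond the pot as seen from the robot. Origin: centre of its underside. To be left alone. To its left stands a fixed wooden mortar, 62 mm tall, 100 mm across.

How it is judged:
On the way:
1. the plate is pressed to the bottom (at least 18 of its 20 mm), level within 10 degrees, by the tamper standing on it upright within 10 degrees and within 20 mm of its middle, for 0.4 s (value of joint plate above 0.018 m and angle between each of plate_top, tamper's own z axis and vertical below 0.175 rad and horizontal distance between tamper and plate_top below 0.02 m and z of tamper in the frame of plate_top below 0.006 m), for 0.4 s.
At the end, for the whole second after the job is handed in: The plate is up again (within 3 mm of its rest) and the tamper stands upright (within 6 degrees), released and still, on its foot on the bare worktop (underside within 6 mm of its surface), its axis more than 95 mm from the pot's (value of joint plate below 0.003 m and height (world z) of tamper between -0.006 and 0.006 m and angle between tamper's own z axis and vertical below 0.1 rad and linear speed of tamper below 0.02 m/s and horizontal distance between tamper and plate_top above 0.095 m); the robot touches nothing.
It fails at once if the pestle is pushed more than 25 mm or tipped more than 20 degrees (distance of pestle from where it was at the start of the episode above 0.025 m or angle between pestle's own z axis and vertical above 0.35 rad).
It fails at once if the egg cup is pushed more than 25 mm or tipped more than 20 degrees (distance of eggcup from where it was at the start of the episode above 0.025 m or angle between eggcup's own z axis and vertical above 0.35 rad).
It also fails if it takes over 48 s, if anything falls off the work surface, if the arm or the gripper's body presses on something with over 40 N, if the wrist force passes 120 N, or if a joint passes its speed limit or range.

ROBOT

A 6-joint arm with a two-finger parallel gripper is mounted at the origin on the work surface. World frame = base frame: x ahead of the robot, y to its left, z up, the work surface at z = 0. Lengths are in m, angles in rad, forces in N, time in s.
With the tool pointing down it reaches from about 0.4 to 0.825 m from the base axis. Payload 7 kg.
Tool frame: the origin (TCP) lies midway between the tips of the shut fingers; the grasp point (between the pads) lies 19 mm behind it; z points along the fingers, y is the line along which they close (so a half turn about z gives the same grasp; the last joint's range is limited). The gripper opens to 88 mm and grips with 3 to 60 N. Pads are 19 mm wide; open, the fingers measure 130 mm over their backs; the gripper's body (78 mm by 193 mm) begins 47 mm behind the grasp point.
Start: joints at [1.624, 0.359, 0.012, 0, -1.224, -0.288], TCP at [0.157, 0.656, 0.227] pointing down, gripper open.
Joint ranges: [-3.07, 3.07], [-1.43, 2.12], [-1.02, 1.25], [-3.03, 1.67], [-3.05, -0], [-3.03, 3.03]. Speed limits (rad/s): [2.39, 2.39, 3.01, 3.14, 3.14, 3.14].

INTERFACE

Orientations are given as [roll, pitch, yaw] about the fixed x, y, z axes, in that order (R = Rz(yaw) Ry(pitch) Rx(roll)).
In Python, from station import arm, grab_frame, camera_params, spot_in gives the robot as it stands.
- The arm moves only by the shell command python3 -m jog 'ROWS' [FORCE]. ROWS is JSON, a list that holds one entry, the list of rows, each a list of 7 numbers: the shift along the tool's x, y, z in mm, then the turn, a rotation vector about the tool's x, y, z in rad, then the finger opening in mm, from 0 to 87.6. In form: [[[x, y, z, wx, wy, wz, fingers], ...]]. A call has 1 to 20 rows; each row is the pose to reach, as a shift and turn from the pose commanded when the call began, along the tool's axes at that moment; what a row does not reach only later rows make up. A row lasts 1/8 s, in which the tool goes at most 62.5 mm and 10.7 degrees, less where a joint would pass 70% of its speed; a pose out of reach is approached as far as the arm can. A call with a gripper value outside its range is refused whole. The fingers move at their own pace and stop on an object; FORCE is the grip in N (left out, the last holds). Time passes only in rows, so rows that repeat a pose let the fingers close. It gives the time, the measured TCP pose, the force, the opening and the grip force at its end, in the units of the state.
- arm.get_state(): the state, without advancing time (a new reading comes with each control period).
- grab_frame(name): name is "scene" or "top" or "wrist"; returns (picture, depth): 420x560x3 uint8, blue, green, red; 420x560 float32, m along the optical axis (not along the pixel's ray), 0 where there is no reading.
- camera_params(name): a dict with "mtx" (3x3 intrinsics, pixels), "k1" (the pictures are not rectified: a ray, as slopes to the right and down, at radius r is drawn at 1 + k1 r^2 times it, then the intrinsics apply), "R" (3x3) and "t" (3): a world point X has camera coordinates R X + t. Camera axes: x right, y down, z forward; pixel columns grow to the right and rows downward; lengths in m; the calibration is good to about 2 mm. A picture is of the moment at which its call begins: read the wrist's pose just before it. camera_params takes no time and is no camera call; for the wrist camera it gives the pose at the moment of the call.
- arm.job_done(): hands the job in; it is judged then, once.
Trained networks look in the newest picture that a camera, given by its name, has taken for a name from the list of things; names that differ only in an ending like _2 or _b are one class to them, and where a whole thing is asked for, a point or a joint stands for the part that bears it (a point fixed in the world has none). Each returns a list of dicts, best first, with "confidence" (0 to 1); they miss things now and then, are a little off and sometimes report something else, mostly with a low value. They report only what shows in the picture. A call takes as long as a camera call.
- spot_in(query, camera): "uv" ([column, row] in pixels, amid what is visible of it).
The state is a dict: "t": time; "q": joint angles; "qd": joint speeds; "joint_efforts": joint torques, N m; "eef_pos": TCP position; "ee_rot": TCP orientation; "force": force on the tool from outside, world axes, zero at the start; "moment": the same for the moment, N m; "width": finger opening in m; "gripper_force": force on a finger pad.
Only numpy, scipy, OpenCV 4.12 (cv2) and the standard library are available. Lean on these libraries where they do the work, as an engineer would, in place of code of your own. Each camera call takes 0.05 s, during which the arm holds its last target. There are 200 camera calls.

## Working session

There is one attempt and no reset: what is moved stays moved. The work goes in short steps, Python scripts to look and compute and a shell command to move; the robot and the scene stay as the last step left them, time stands still between calls to the robot, and variables do not carry over. Pictures are saved under pics/ and viewed, at most 10 in all, crops included, and the job is handed in when it is done.

```bash
mkdir -p pics; cat > h.py <<'E'
import numpy as np, cv2
from station import arm, grab_frame, camera_params, spot_in
from scipy.spatial.transform import Rotation as Ro
def ray(c,uv):
    K=np.array(c["mtx"]); d=(np.array(uv,float)-K[[0,1],[2,2]])/K[[0,1],[0,1]]
    s=d.copy()
    for _ in range(20): s=d/(1+c["k1"]*(s@s))
    return np.array([s[0],s[1],1])
def world(c,uv,z): # by depth
    return np.array(c["R"]).T@(ray(c,uv)*z-np.array(c["t"]))
def atz(c,uv,h): # by world height
    R=np.array(c["R"]);o=-R.T@np.array(c["t"]);d=R.T@ray(c,uv);return o+d*(h-o[2])/d[2]
def cloud(c,D):
    K=np.array(c["mtx"]);v,u=np.mgrid[:D.shape[0],:D.shape[1]]
    p=np.stack([u,v],-1).astype(float);d=(p-K[[0,1],[2,2]])/K[[0,1],[0,1]];s=d
    for _ in range(20): s=d/(1+c["k1"]*(s**2).sum(-1,keepdims=True))
    P=np.concatenate([s,np.ones(s.shape[:2]+(1,))],-1)*D[...,None]
    return (P-np.array(c["t"]))@np.array(c["R"])
def totool(w):
    s=arm.get_state();return Ro.from_euler('xyz',s["ee_rot"]).as_matrix().T@(np.array(w)-s["eef_pos"])*1000
E
python3 - <<'E'
from h import *
s=arm.get_state();print({k:np.round(s[k],3) for k in("t","eef_pos","ee_rot","force","width")})
for n in("top","scene"):
    im,D=grab_frame(n);c=camera_params(n);cv2.imwrite(f"pics/{n}1.png",im)
    for q in("tamper","plate_top","pestle","eggcup"):
        for r in spot_in(q,n)[:2]:
            u,v=map(int,np.round(r["uv"]));z=np.median(D[v-2:v+3,u-2:u+3]);print(n,q,u,v,round(r["confidence"],2),world(c,(u,v),z).round(3))
E
```

```text
{'t': np.float64(0.0), 'eef_pos': array([0.157, 0.656, 0.226]), 'ee_rot': array([ 3.14 , -0.   , -0.235]), 'force': array([ 0.17 , -0.604, -0.753]), 'width': np.float64(0.088)}
top tamper 171 269 0.73 [0.472 0.262 0.105]
top plate_top 282 240 0.61 [0.529 0.02  0.046]
top pestle 420 230 0.77 [ 0.543 -0.278  0.117]
top eggcup 313 159 0.92 [ 0.715 -0.057  0.03 ]
scene tamper 386 198 0.93 [0.473 0.271 0.049]
scene plate_top 282 199 0.8 [0.534 0.016 0.045]
scene plate_top 232 247 0.44 [ 0.698 -0.065  0.032]
scene pestle 164 176 0.94 [ 0.561 -0.283  0.083]
scene eggcup 233 247 0.96 [ 0.697 -0.063  0.032]
scene eggcup 283 197 0.64 [0.528 0.017 0.046]
```

View pics/top1.png

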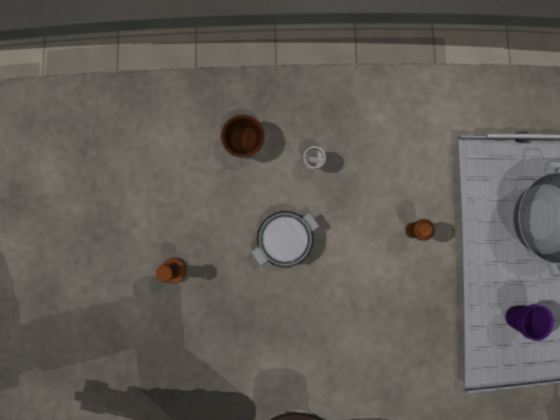

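View pics/scene1.png

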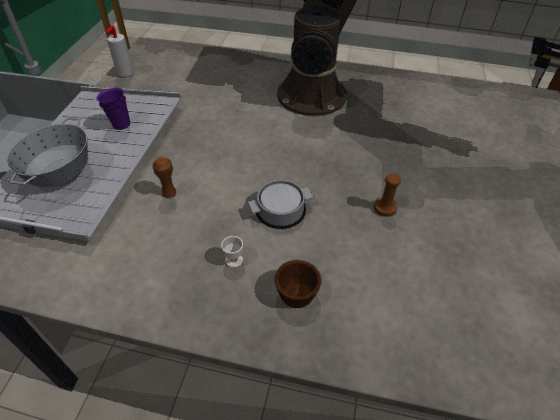

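The top view shows the tamper at (171,269), the pot and plate at (285,239), the pestle at (420,230) and the egg cup at (314,157). The scene view agrees, with the wide-footed tamper at (386,198). I'll refine the tamper and plate from the depth.

```bash
python3 - <<'E'
from h import *
from scipy.optimize import least_squares
C=[]
for n in("top","scene"):
    im,D=grab_frame(n);P=cloud(camera_params(n),D)[D>0];
    for nm,c0,lo,hi,rad in(("foot",(.472,.265),.006,.018,.045),("handle",(.472,.265),.03,.09,.03),("knob",(.472,.265),.098,.115,.03),("plate",(.529,.018),.04,.049,.045),("rim",(.529,.018),.035,.056,.066)):
        m=(np.hypot(*(P[:,:2]-c0).T)<rad)&(P[:,2]>lo)&(P[:,2]<hi);q=P[m]
        if len(q)<4: print(n,nm,len(q)); continue
        print(n,nm,len(q),"mean",q.mean(0).round(4),"mid",((q.min(0)+q.max(0))/2).round(4),"ext",np.ptp(q,axis=0).round(3), cv2.minEnclosingCircle(q[:,:2].astype(np.float32)))
print(totool([.472,.265,.061]))
E
```

```text
top foot 247 mean [0.4683 0.2679 0.0137] mid [0.4719 0.2617 0.0122] ext [0.072 0.077 0.011] ((0.47340160608291626, 0.2660596966743469), 0.04321403428912163)
top handle 51 mean [0.4675 0.2676 0.0537] mid [0.4649 0.2716 0.0556] ext [0.026 0.015 0.05 ] ((0.4649040102958679, 0.2754811644554138), 0.013751032762229443)
top knob 214 mean [0.4643 0.2758 0.1095] mid [0.4634 0.2763 0.1065] ext [0.035 0.034 0.017] ((0.46368125081062317, 0.27700597047805786), 0.018696673214435577)
top plate 1149 mean [0.5287 0.0181 0.0451] mid [0.5288 0.0186 0.0445] ext [0.087 0.089 0.009] ((0.5290247797966003, 0.018041780218482018), 0.045052312314510345)
top rim 1966 mean [0.5298 0.016  0.0455] mid [0.5311 0.0175 0.0455] ext [0.118 0.124 0.021] ((0.5279121994972229, 0.01722768507897854), 0.06572624295949936)
scene foot 212 mean [0.4716 0.2739 0.0137] mid [0.4642 0.2747 0.012 ] ext [0.058 0.057 0.012] ((0.4633667767047882, 0.2742924392223358), 0.029794195666909218)
scene handle 175 mean [0.4714 0.2739 0.0598] mid [0.4694 0.2753 0.0598] ext [0.019 0.026 0.059] ((0.4653798043727875, 0.2748327851295471), 0.013549921102821827)
scene knob 158 mean [0.4667 0.2731 0.1089] mid [0.4622 0.2737 0.1064] ext [0.037 0.035 0.016] ((0.4618479311466217, 0.2736402153968811), 0.019401010125875473)
scene plate 728 mean [0.5296 0.018  0.0456] mid [0.5291 0.0177 0.0453] ext [0.088 0.089 0.007] ((0.5289238095283508, 0.01811201497912407), 0.04502316936850548)
scene rim 1469 mean [0.5316 0.0141 0.0455] mid [0.5299 0.0165 0.0451] ext [0.122 0.129 0.02 ] ((0.5292498469352722, 0.018145602196455002), 0.06602070480585098)
[397.40709018 307.41549046 165.56558473]
```

```bash
python3 -c "
from h import *
print(totool([.4635,.275,.18]))"
```

```text
[386.80796387 299.66729279  46.56611433]
```

```bash
python3 -m jog '[[[387,300,46,0,0,0,87],[387,300,46,0,0,0,87],[387,300,46,0,0,0,87],[387,300,46,0,0,0,87],[387,300,46,0,0,0,87],[387,300,46,0,0,0,87],[387,300,46,0,0,0,87],[387,300,46,0,0,0,87],[387,300,46,0,0,0,87],[387,300,46,0,0,0,87],[387,300,46,0,0,0,87],[387,300,46,0,0,0,87],[387,300,46,0,0,0,87],[387,300,46,0,0,0,87]]]' 
python3 - <<'E'
from h import *
s=arm.get_state();c=camera_params("wrist");im,D=grab_frame("wrist");cv2.imwrite("pics/w1.png",im)
print(s["eef_pos"],s["ee_rot"])
P=cloud(c,D)[D>0]
for lo,hi,r in((.104,.116,.04),(.008,.018,.045)):
    q=P[(np.hypot(*(P[:,:2]-[.4635,.275]).T)<r)&(P[:,2]>lo)&(P[:,2]<hi)]
    if len(q)>5:print(len(q),q.mean(0).round(4),cv2.minEnclosingCircle(q[:,:2].astype(np.float32)))
E
```

```text
t: 2.35
eef_pos: [0.4634, 0.275, 0.1806]
ee_rot: [-3.142, -0.0, -0.234]
force: [-0.4, -0.2, 0.3]
width: 0.0871
gripper_force: 0.0
[0.46343294 0.27500727 0.1806047 ] [-3.14150627e+00 -3.95931557e-05 -2.34086326e-01]
2265 [0.4636 0.2789 0.1097] ((0.462487131357193, 0.2794302999973297), 0.018967365846037865)
1437 [0.4729 0.2766 0.0144] ((0.4625144302845001, 0.2794153392314911), 0.02993350476026535)
```

View pics/w1.png

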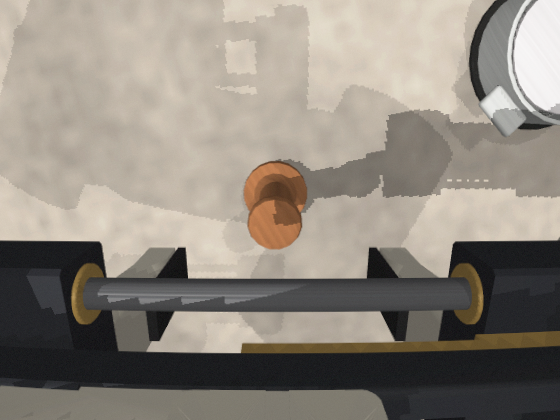

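The wrist view shows the tamper's knob at (274,222), midway between the fingers at about column 277. Its measured position is about 2–3 mm off, so I'll correct for that, descend and grip.

```bash
python3 -m jog '[[[-2,-3,30,0,0,0,87],[-2,-3,60,0,0,0,87],[-2,-3,90,0,0,0,87],[-2,-3,110,0,0,0,87],[-2,-3,119,0,0,0,87],[-2,-3,119,0,0,0,20],[-2,-3,119,0,0,0,20],[-2,-3,119,0,0,0,20],[-2,-3,119,0,0,0,20],[-2,-3,119,0,0,0,20],[-2,-3,119,0,0,0,20],[-2,-3,119,0,0,0,20],[-2,-3,119,0,0,0,20],[-2,-3,119,0,0,0,20]]]' 40
```

```text
t: 4.15
eef_pos: [0.4624, 0.2779, 0.0617]
ee_rot: [3.141, -0.0, -0.235]
force: [-1.2, -3.0, 3.5]
width: 0.0369
gripper_force: 40.0
```

The opening is 37 mm where the handle should give 28, so I'll look before lifting.

```bash
python3 - <<'E'
from h import *
s=arm.get_state();print(s["width"],s["gripper_force"],s["force"],s["moment"])
a,_=grab_frame("wrist");b,_=grab_frame("scene")
cv2.imwrite("pics/a.png",np.hstack([cv2.resize(a,(400,300)),cv2.resize(b[130:250,310:470],(400,300),interpolation=cv2.INTER_CUBIC)]))
E
```

```text
0.03685990703597548 39.98883605003357 [-1.17837878 -3.00239838  3.50007334] [-6.42820482e-01  2.28875586e-01  1.06503916e-04]
```

View pics/a.png

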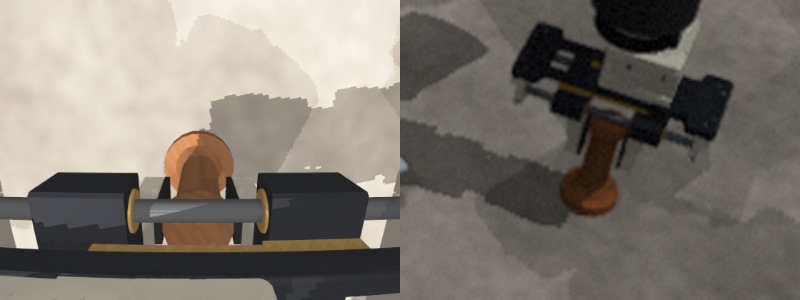

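The pads have closed on the knob: their upper end reaches it. I'll open, go 8 mm lower and grip again.

```bash
python3 -m jog '[[[0,0,0,0,0,0,60],[0,0,0,0,0,0,60],[0,0,0,0,0,0,60],[0,0,0,0,0,0,60],[0,0,8,0,0,0,60],[0,0,8,0,0,0,60],[0,0,8,0,0,0,20],[0,0,8,0,0,0,20],[0,0,8,0,0,0,20],[0,0,8,0,0,0,20],[0,0,8,0,0,0,20],[0,0,8,0,0,0,20],[0,0,8,0,0,0,20]]]' 40
```

```text
t: 5.88
eef_pos: [0.4624, 0.2779, 0.0536]
ee_rot: [3.141, -0.0, -0.235]
force: [-0.9, -0.8, 2.8]
width: 0.0354
gripper_force: 40.0
```

```bash
python3 - <<'E'
from h import *
a,_=grab_frame("wrist");b,_=grab_frame("scene");cv2.imwrite("pics/b.png",np.hstack([cv2.resize(a,(400,300)),cv2.resize(b[150:225,340:440],(400,300),interpolation=cv2.INTER_CUBIC)]))
c=camera_params("scene");
_,D=grab_frame("scene");P=cloud(c,D)[D>0]
for lo in (.004,.02,.03,.04,.05):
    q=P[(np.hypot(*(P[:,:2]-[.463,.277]).T)<.04)&(P[:,2]>lo)&(P[:,2]<lo+.01)];print(lo,len(q),q.mean(0).round(4),cv2.minEnclosingCircle(q[:,:2].astype(np.float32)))
E
```

```text
0.004 101 [0.4774 0.275  0.01  ] ((0.4662700295448303, 0.2755420207977295), 0.03409930318593979)
0.02 50 [0.4717 0.2729 0.0243] ((0.46806639432907104, 0.2733505666255951), 0.015787219628691673)
0.03 27 [0.4704 0.2741 0.0351] ((0.4652392268180847, 0.2748258113861084), 0.013119054958224297)
0.04 28 [0.4713 0.2742 0.0445] ((0.46439653635025024, 0.27484214305877686), 0.012200631201267242)
0.05 44 [0.4699 0.2744 0.0558] ((0.470425546169281, 0.27516642212867737), 0.027612965553998947)
```

View pics/b.png

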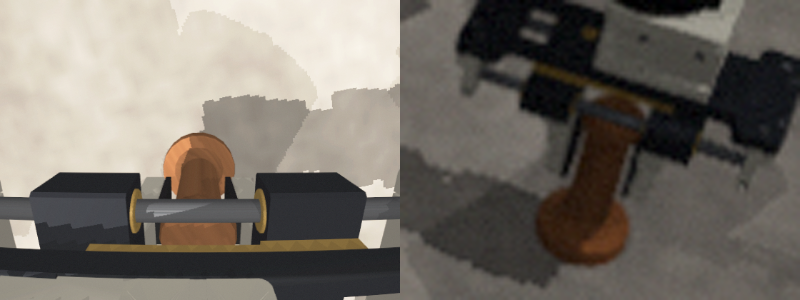

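The handle still stands upright between the pads. They contact a slight flare below the knob, which is still a symmetric grip. I'll raise the force, lift, and check for tilt.

```bash
python3 -m jog '[[[0,0,0,0,0,0,20],[0,0,0,0,0,0,20],[0,0,-10,0,0,0,20],[0,0,-30,0,0,0,20],[0,0,-60,0,0,0,20],[0,0,-90,0,0,0,20],[0,0,-90,0,0,0,20],[0,0,-90,0,0,0,20]]]' 60
cat > tilt.py <<'E'
from h import *
for n in("scene","top"):
  _,D=grab_frame(n);c=camera_params(n);P=cloud(c,D)[D>0];s=arm.get_state();x,y,z=s["eef_pos"]
  q=P[(np.hypot(*(P[:,:2]-[x,y]).T)<.045)&(P[:,2]>z-.09)&(P[:,2]<z-.005)]
  for lo in np.arange(z-.075,z-.005,.01):
    r=q[(q[:,2]>lo)&(q[:,2]<lo+.01)]
    if len(r)>3: print(n,lo.round(3),len(r),r.mean(0).round(4),cv2.minEnclosingCircle(r[:,:2].astype(np.float32)))
a,_=grab_frame("scene");K=c=camera_params("scene")
X=np.array(c["R"])@np.array([x,y,z-.03])+c["t"];u=np.array(c["mtx"])@(X/X[2]);u,v=int(u[0]),int(u[1])
w,_=grab_frame("wrist")
import sys;cv2.imwrite(sys.argv[1],np.hstack([cv2.resize(w,(400,300)),cv2.resize(a[v-45:v+45,u-60:u+60],(400,300),interpolation=cv2.INTER_CUBIC)]))
E
python3 tilt.py pics/c.png
```

```text
t: 7.02
eef_pos: [0.4618, 0.2778, 0.1429]
ee_rot: [3.141, 0.001, -0.235]
force: [-0.4, 0.0, -3.5]
width: 0.0344
gripper_force: 60.0
scene 0.087 48 [0.4826 0.2719 0.0945] ((0.4643786549568176, 0.2746252417564392), 0.028656287118792534)
scene 0.097 197 [0.4722 0.2751 0.1035] ((0.4627085328102112, 0.27414771914482117), 0.030117351561784744)
scene 0.107 70 [0.4699 0.2707 0.1117] ((0.4591450095176697, 0.2708752453327179), 0.02268105559051037)
scene 0.117 40 [0.4711 0.2731 0.1227] ((0.4648630917072296, 0.2734530568122864), 0.014298881404101849)
scene 0.127 32 [0.4713 0.2727 0.1327] ((0.4652631878852844, 0.2744615375995636), 0.013733994215726852)
top 0.097 16 [0.4886 0.2825 0.1028] ((0.48487588763237, 0.2802230715751648), 0.014523575082421303)
```

View pics/c.png

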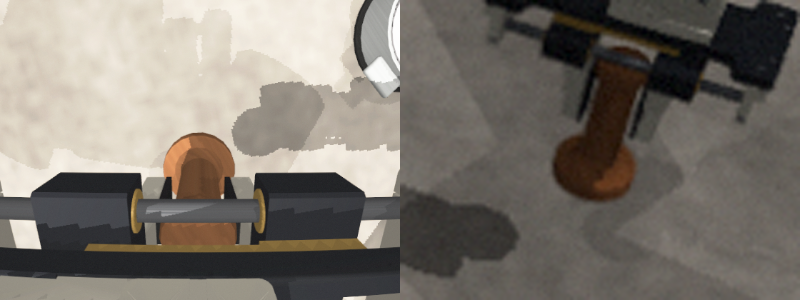

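The tamper hangs upright in the gripper: its foot is at (595,170) in the right half, and handle and foot centres agree. Next I'll carry it over the pot and measure the rim from there.

```bash
python3 -m jog '[[[12,23,0,0,0,0,20],[31,58,0,0,0,0,20],[50,94,0,0,0,0,20],[69,130,0,0,0,0,20],[88,165,0,0,0,0,20],[107,200,0,0,0,0,20],[120,225,0,0,0,0,20],[125,235,0,0,0,0,20],[125,235,0,0,0,0,20],[125,235,0,0,0,0,20]]]'
python3 - <<'E'
from h import *
from scipy.optimize import least_squares
s=arm.get_state();print(s["eef_pos"])
for n in("wrist","top","scene"):
    c=camera_params(n);im,D=grab_frame(n);P=cloud(c,D)[D>0]
    d=np.hypot(*(P[:,:2]-[.529,.019]).T)
    q=P[(d<.075)&(P[:,2]>.0475)&(P[:,2]<.054)];pl=P[(d<.05)&(P[:,2]>.04)&(P[:,2]<.0475)]
    f=lambda p:np.hypot(q[:,0]-p[0],q[:,1]-p[1])-p[2]
    r=least_squares(f,[.529,.019,.058],loss="soft_l1",f_scale=.001);a=np.arctan2(q[:,1]-.019,q[:,0]-.529)
    print(n,len(q),r.x.round(4),np.abs(r.fun).mean(),np.histogram(a,8,(-np.pi,np.pi))[0],pl[:,2].mean() if len(pl) else 0)
    g=P[(d<.045)&(P[:,2]>.085)&(P[:,2]<.108)]
    if n!="top" and len(g)>9: print("foot",len(g),cv2.minEnclosingCircle(g[:,:2].astype(np.float32)))
E
```

```text
t: 8.48
eef_pos: [0.5292, 0.021, 0.1434]
ee_rot: [3.142, 0.0, -0.234]
force: [0.1, 0.1, -3.6]
width: 0.035
gripper_force: 60.0
[0.52915985 0.02098571 0.14338794]
wrist 1942 [0.5306 0.0143 0.0573] 0.0010394265579026865 [ 17 358 395 399 349 320 104   0] 0.04531947746331382
foot 3754 ((0.5290579199790955, 0.022412773221731186), 0.029977209866046906)
top 0 [0.529 0.019 0.058] nan [0 0 0 0 0 0 0 0] 0
scene 281 [0.5297 0.0117 0.0562] 0.009257381917271683 [ 2 52 41 55 52 37 29 13] 0.04535546782289213
foot 269 ((0.530433714389801, 0.019109254702925682), 0.03066009283065796)<stdin>:10: RuntimeWarning: Mean of empty slice.
  ret = ret.dtype.type(ret / rcount)
```

```bash
python3 - <<'E'
from h import *
for n,(u,v) in(("top",(285,239)),("scene",(281,197))):
    im=cv2.imread(f"pics/{n}1.png",0);c=camera_params(n)
    x=im[v-40:v+40,u-40:u+40];x=cv2.resize(x,None,fx=4,fy=4,interpolation=cv2.INTER_CUBIC)
    t,b=cv2.threshold(x,0,255,cv2.THRESH_OTSU)
    k,l,st,ce=cv2.connectedComponentsWithStats(b);i=l[160,160]
    m=(l==i).astype(np.uint8);cn=max(cv2.findContours(m,0,1)[0],key=len)[:,0]
    pts=np.array([atz(c,((p[0]+.5)/4-.5+u-40,(p[1]+.5)/4-.5+v-40),.045)[:2] for p in cn])
    e=cv2.fitEllipse((pts*1000).astype(np.float32));print(n,t,st[i],e)
im,D=grab_frame("wrist");cv2.imwrite("pics/w2.png",im)
print(camera_params("wrist")["t"])
E
```

```text
top 116.0 [   73    73   176   177 24288] ((531.5460205078125, 13.517684936523438), (99.25904846191406, 99.34767150878906), 80.10450744628906)
scene 85.0 [    0     0   320   320 80928] ((501.0476989746094, 5.508720397949219), (229.23623657226562, 316.1498718261719), 101.57476806640625)
[0.14564444 0.4807507  0.4434206 ]
```

View pics/w2.png

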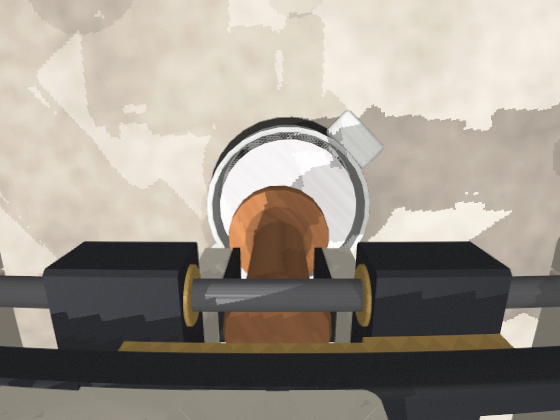

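In the wrist view the plate sits a little right of the foot (plate centre about column 289, foot 279). The top-view disc fit gives (0.5315, 0.0135) with a 99 mm diameter, and the wrist rim fit agrees. The shift needed is about +3 mm in tool x and +7 mm in tool y. Then I'll lower in stages.

```bash
python3 -m jog '[[[3,7,0,0,0,0,20],[3,7,0,0,0,0,20],[3,7,20,0,0,0,20],[3,7,36,0,0,0,20],[3,7,42,0,0,0,20],[3,7,46,0,0,0,20],[3,7,50,0,0,0,20],[3,7,53,0,0,0,20],[3,7,53,0,0,0,20],[3,7,53,0,0,0,20]]]'
```

```text
t: 9.93
eef_pos: [0.531, 0.0129, 0.0911]
ee_rot: [-3.141, -0.001, -0.235]
force: [-1.0, -2.4, 3.3]
width: 0.0345
gripper_force: 60.0
```

The force is 7 N at about 8 mm of travel, as the spring should give. I'll continue to the bottom.

```bash
python3 -m jog '[[[0,0,3,0,0,0,20],[0,0,6,0,0,0,20],[0,0,9,0,0,0,20],[0,0,11,0,0,0,20],[0,0,12,0,0,0,20],[0,0,13,0,0,0,20],[0,0,14,0,0,0,20],[0,0,14,0,0,0,20]]]'
```

```text
t: 10.92
eef_pos: [0.5323, 0.0131, 0.0781]
ee_rot: [-3.141, -0.003, -0.234]
force: [-0.6, -1.7, 13.9]
width: 0.0344
gripper_force: 60.0
```

```bash
python3 -m jog '[[[0,0,1,0,0,0,20],[0,0,1,0,0,0,20],[0,0,1,0,0,0,20],[0,0,1,0,0,0,20],[0,0,1,0,0,0,20],[0,0,1,0,0,0,20],[0,0,1,0,0,0,20],[0,0,1,0,0,0,20],[0,0,1,0,0,0,20]]]'
python3 tilt.py pics/d.png
```

```text
t: 12.05
eef_pos: [0.533, 0.0131, 0.0779]
ee_rot: [-3.14, -0.005, -0.233]
force: [-0.4, -2.9, 18.9]
width: 0.0347
gripper_force: 60.0
scene 0.013 18 [0.5428 0.0225 0.0223] ((0.5326239466667175, 0.016270365566015244), 0.04121655970811844)
scene 0.023 225 [0.5368 0.0155 0.0263] ((0.5323588848114014, 0.012741600163280964), 0.04471281170845032)
scene 0.033 212 [0.5402 0.0121 0.0389] ((0.5315352082252502, 0.01123776938766241), 0.030382513999938965)
scene 0.043 57 [0.5389 0.0135 0.0471] ((0.5341131091117859, 0.010721147060394287), 0.02105420082807541)
scene 0.053 22 [0.5412 0.0126 0.058 ] ((0.5354368686676025, 0.011334630660712719), 0.01278526708483696)
scene 0.063 30 [0.5412 0.0111 0.0671] ((0.5360482335090637, 0.011369488202035427), 0.012818414717912674)
```

View pics/d.png

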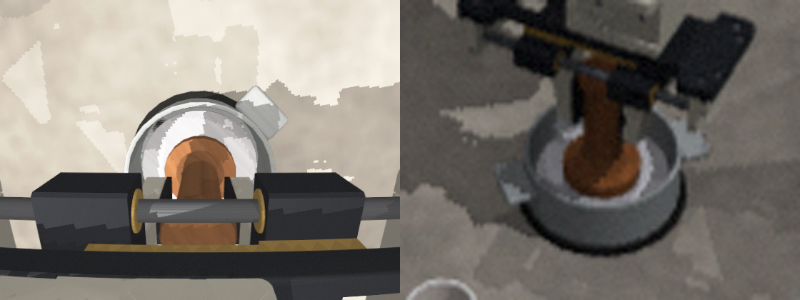

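The picture shows the foot in the middle of the sunken plate, at (600,170) in the right half. I'll check that the plate is level while holding.

```bash
python3 - <<'E'
from h import *
for n in("wrist","scene"):
    c=camera_params(n);_,D=grab_frame(n);P=cloud(c,D)[D>0]
    d=np.hypot(*(P[:,:2]-[.5305,.014]).T)
    for nm,q in(("plate",P[(d<.046)&(d>.034)&(P[:,2]>.012)&(P[:,2]<.035)]),("foottop",P[(d<.03)&(P[:,2]>.035)&(P[:,2]<.044)])):
        A=np.c_[q[:,:2]-[.5305,.014],np.ones(len(q))];x=np.linalg.lstsq(A,q[:,2],rcond=None)[0];print(n,nm,len(q),x.round(4),np.std(A@x-q[:,2]).round(4))
E
```

```text
wrist plate 4481 [-0.0256 -0.0117  0.0252] 0.0006
wrist foottop 3546 [-0.0385 -0.0089  0.0395] 0.0015
scene plate 151 [-0.0244 -0.0123  0.0257] 0.0015
scene foottop 183 [-0.0364 -0.0095  0.0397] 0.002
```

The plate is at 25.2 mm with 0.028 rad of tilt, and the tamper is about 0.04 rad off vertical, so the press is good. I'll raise it and carry it back to the bare worktop.

```bash
python3 -m jog '[[[0,0,-5,0,0,0,20],[0,0,-12,0,0,0,20],[0,0,-20,0,0,0,20],[0,0,-30,0,0,0,20],[0,0,-50,0,0,0,20],[0,0,-68,0,0,0,20],[-10,-18,-68,0,0,0,20],[-30,-54,-68,0,0,0,20],[-50,-90,-68,0,0,0,20],[-70,-126,-68,0,0,0,20],[-90,-162,-68,0,0,0,20],[-110,-198,-68,0,0,0,20],[-121,-218,-68,0,0,0,20],[-125,-224,-68,0,0,0,20],[-125,-224,-50,0,0,0,20],[-125,-224,-20,0,0,0,20],[-125,-224,5,0,0,0,20],[-125,-224,14,0,0,0,20],[-125,-224,17,0,0,0,20],[-125,-224,17,0,0,0,20]]]'
python3 - <<'E'
from h import *
c=camera_params("wrist");_,D=grab_frame("wrist");P=cloud(c,D)[D>0];s=arm.get_state()
d=np.hypot(*(P[:,:2]-s["eef_pos"][:2]).T);q=P[(d<.033)&(P[:,2]>.012)&(P[:,2]<.03)]
for _ in range(3):
    A=np.c_[q[:,:2]-s["eef_pos"][:2],np.ones(len(q))];x=np.linalg.lstsq(A,q[:,2],rcond=None)[0];q=q[abs(A@x-q[:,2])<.003]
print(len(q),x.round(4))
t=P[(d>.05)&(d<.1)&(P[:,2]<.01)];print("table",t[:,2].mean())
E
```

```text
t: 14.85
eef_pos: [0.4615, 0.26, 0.0591]
ee_rot: [-3.141, -0.0, -0.235]
force: [0.5, -0.2, -2.7]
width: 0.0345
gripper_force: 60.0
3365 [-0.0075 -0.0056  0.0202]
table 0.0003416137397181539
```

```bash
python3 -m jog '[[[0,0,2,0,0,0,20],[0,0,4,0,0,0,20],[0,0,5,0,0,0,20],[0,0,6,0,0,0,20],[0,0,6,0,0,0,20],[0,0,6,0,0,0,20]]]'
```

```text
t: 15.65
eef_pos: [0.4615, 0.2599, 0.0536]
ee_rot: [-3.141, -0.001, -0.234]
force: [-2.4, -2.3, 8.0]
width: 0.0341
gripper_force: 60.0
```

The foot is on the table at about 11 N. Now I'll open slowly and retreat.

```bash
python3 -m jog '[[[0,0,0,0,0,0,36],[0,0,0,0,0,0,40],[0,0,0,0,0,0,50],[0,0,0,0,0,0,65],[0,0,0,0,0,0,87],[0,0,0,0,0,0,87],[0,0,0,0,0,0,87],[0,0,0,0,0,0,87],[0,0,-15,0,0,0,87],[0,0,-40,0,0,0,87],[0,0,-70,0,0,0,87],[0,0,-110,0,0,0,87],[0,0,-150,0,0,0,87],[0,0,-150,0,0,0,87],[0,0,-150,0,0,0,87],[0,0,-150,0,0,0,87]]]' 
python3 - <<'E'
from h import *
c=camera_params("wrist");im,D=grab_frame("wrist");P=cloud(c,D)[D>0];cv2.imwrite("pics/e.png",im)
d=np.hypot(*(P[:,:2]-[.462,.26]).T)
for lo,hi in((.009,.02),(.103,.117)):
    q=P[(d<.045)&(P[:,2]>lo)&(P[:,2]<hi)];print(len(q),q[:,2].mean(),cv2.minEnclosingCircle(q[:,:2].astype(np.float32)))
im,D=grab_frame("top");P=cloud(camera_params("top"),D)[D>0];d=np.hypot(*(P[:,:2]-[.5305,.014]).T);print("plate",np.median(P[(d<.04),2]))
for q in("pestle","eggcup"):print(q,spot_in(q,"top")[0])
E
```

```text
t: 17.65
eef_pos: [0.4606, 0.2594, 0.2018]
ee_rot: [3.14, 0.001, -0.235]
force: [0.9, 0.0, 0.3]
width: 0.087
gripper_force: 0.0
1332 0.01469670230255542 ((0.46112701296806335, 0.2614118754863739), 0.029962386935949326)
1955 0.10965371706614337 ((0.46090587973594666, 0.2611081004142761), 0.01892467960715294)
plate 0.04539822601913353
pestle {'uv': [418.6, 229.6], 'confidence': 0.65}
eggcup {'uv': [315.1, 158.4], 'confidence': 0.8}
```

View pics/e.png

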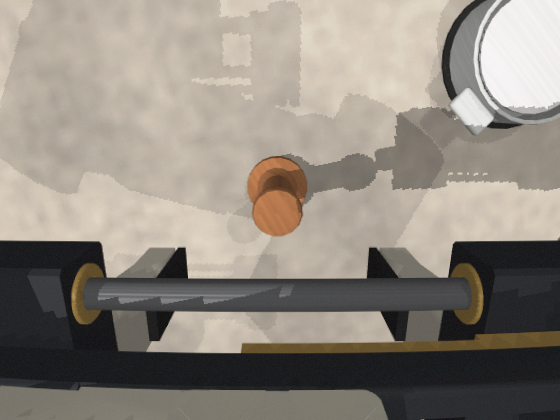

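The tamper stands upright and released at (277,210). Its knob and foot centres coincide, the plate is back at 45 mm, and the bystanders have not moved.

```bash
python3 -c "
from station import arm
print(arm.job_done())"
```

```text
the job is handed in; nothing more can be done
None
```

I pressed the plate to the bottom, nearly level (about 1.6 degrees of tilt), held it there for more than a second and let it come back up; the tamper now stands upright on the bare worktop about 0.25 m from the pot, the pestle and egg cup were left alone, and the job is handed in (no verdict was shown).

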